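# Level the vanity shelf and hold its foot for the lock nut

## Robot

A 6-joint arm with a two-finger parallel gripper is mounted at the origin on the work surface. World frame = base frame: x ahead of the robot, y to its left, z up, the work surface at z = 0. Lengths are in m, angles in rad, forces in N, time in s.
With the tool pointing down it reaches from about 0.3 to 0.875 m from the base axis. Payload 4.2 kg.
Tool frame: the origin (TCP) lies midway between the tips of the shut fingers; the grasp point (between the pads) lies 19 mm behind it; z points along the fingers, y is the line along which they close (so a half turn about z gives the same grasp; the last joint's range is limited). The gripper opens to 85 mm and grips with 20 to 120 N. Pads are 22 mm wide; open, the fingers measure 114 mm over their backs; the gripper's body (76 mm by 85 mm) begins 54 mm behind the grasp point. The pads swing forward as they close: fully open they stand 13 mm farther back than shut.
Start: joints at [1.096, 0.32, 1.565, -0, 1.257, -0.02], TCP at [0.253, 0.517, 0.231] pointing down, gripper open.
Joint ranges: [-3.11, 3.11], [-0.84, 2.01], [0.21, 2.61], [-1.34, 4.49], [0.05, 2.63], [-2.56, 2.56]. Speed limits (rad/s): [2.57, 2.57, 3.14, 3.14, 3.14, 3.14].

## Interface

Orientations are given as a rotation vector (axis times angle).
In Python, from bench import r gives the robot as it stands. The module is installed in compiled form; this text tells all that it offers.
- The arm moves only by the tool arm_command, never from a script. Its argument "moves" is a list of rows, each a list of 2 entries, a list of its own where there are three numbers: the shift along the world's x, y, z in cm, then the turn about the world's z in degrees. A call has exactly 5 rows; each row is the pose to reach, as a shift and turn from the pose commanded when the call began; what a row does not reach only later rows make up. A row lasts 1/10 s, in which the tool goes at most 50 mm and 8.59 degrees, less where a joint would pass 70% of its speed; a pose out of reach is approached as far as the arm can. A call with a gripper value outside its range is refused whole. "gripper" is the finger opening in cm, from 0 to 8.54, set as the call begins (left out, the last holds). The fingers move at their own pace and stop on an object; "grip_force" is the grip in N (left out, the last holds). Time passes only in rows, so rows that repeat a pose let the fingers close, or fill a call up. It gives the time, the measured TCP pose, the force and the opening at its end, in the units of the state.
- r.get_obs(): the state, without advancing time (a new reading comes with each control period).
- r.grab_frame(name): name is "scene" or "side" or "wrist"; returns a dict with "frame" (480x640x3 uint8, red, green, blue), "fx", "fy", "cx", "cy" (pixels), "cam_to_world" (4x4, takes a point from camera to world coordinates). Camera axes: x right, y down, z forward; pixel columns grow to the right and rows downward; lengths in m; the calibration is good to about 2 mm. A picture is of the moment at which its call begins. There is no depth.
- r.close_job(): hands the job in, once; it reports no verdict.
The state is a dict: "time": time; "q": joint angles; "joint_vel": joint speeds; "tau": joint torques, N m; "tool_pos": TCP position; "tool_rot": TCP orientation; "wrist_force": force on the tool from outside, world axes, zero at the start; "wrist_torque": the same for the moment, N m; "grip_width": opening from 0.0 (shut) to 1.0 (fully open).
Only numpy, scipy, OpenCV 4.12 (cv2) and the standard library are available. Lean on these libraries where they do the work, as an engineer would, in place of code of your own. Each camera call takes 0.05 s, during which the arm holds its last target. There are 200 camera calls.

## Task

One end of the little wooden shelf on the vanity sits low: stand the spirit level on the shelf, lengthways and between the two ends, and let go of it; then grip the black knob of the screw foot and turn it, pressing it down with about 10 N (a kilogram's weight), until the bubble is centred between its two lines. Finish while still holding: keep gripping the knob and pressing it down, with the bubble centred, so that I can nip up the lock nut. Do not shove the shelf about or disturb the soap pump and the lens cases.

Things in the scene. Friction and masses are not known exactly. Their poses are not given: they have to be found in the camera images.
- shelf: Low wooden shelf standing loose: board 320 mm long (x) by 140 mm wide (y), 16 mm thick, upper face 60 mm above the vanity, 1.3 to 1.8 kg. Origin at vanity height under the board's middle; x points along the board to the screw-foot end, which sits up to 1.5 mm low at first. It stands on two fixed rubber feet at x = -115 mm, y = -50 and +50 mm, and the screw foot at x = +115 mm, y = 0.
- foot: The screw foot: steel screw through the board, with a round rubber foot 40 mm across that rests on the vanity; it does not turn. Origin at the underside of the rubber foot, on the screw axis. By weight alone it carries about 8 to 11 N; pressing on the knob goes straight into it.
- knob: Round black knob on the screw, 36 mm across, 26 mm high, upright sides. Origin at the centre of its underside, 75 mm above the foot's; under it 15 mm of clear height and a 23 mm wide lock nut. Turned clockwise (seen from above) the screw lifts that end of the shelf, 3 mm per full turn; knob and foot keep their height. Needed: 0.8 to 3.3 rad clockwise. Friction 0.06 N m; it stays where left.
- level: Aluminium spirit level, a bar 150 mm long (its x), 24 mm wide (its y) and 36 mm high, 0.35 kg, at first standing upright on the vanity beside the shelf. Origin at the centre of its underside, z up.
- vial (a point): Middle of the bubble vial, in the top of the level at half its length, 35 mm above its underside; the vial is 60 mm long, lies along the level's x in a cut-out and is seen from above. The axes are the level's.
- bubble (a joint): Bubble in the vial, m: 0 = centred between the black lines, positive = towards the level's +x end. The bubble (18 mm long, lines 24 mm apart) goes to the higher end, 2.5 mm per mrad of tilt, at most 18 mm, and settles in 1.5 s. With the level along the shelf it moves about 5.2 mm per rad of knob turn, towards the knob end if turned clockwise; a 10 N press moves it back by 0.2 mm.
- table: The white vanity top; its upper face is at height 0.
- pump: Steel soap pump bottle, 68 mm across and 182 mm high, standing on the vanity; to be left alone. Origin at the centre of its underside.
- case_green: Green twin-cap contact lens case, 64 x 30 x 17 mm, lying in the blue tray (100 x 180 x 18 mm) beyond the shelf; to be left alone. Origin at the centre of its underside.
- case_white: White twin-cap contact lens case, 64 x 30 x 17 mm, in the same tray; to be left alone. Origin at the centre of its underside.
There are look-alikes about, which are no part of the job. There is more than one size of the level; the one meant has the size given above.

How it is judged:
On the way, in this order (a step that is already met when the one before it is completed fails the run):
1. the spirit level stands lengthways on the shelf and is let go (z of level in the frame of shelf between 0.056 and 0.064 m and x of level in the frame of shelf between -0.11 and 0.05 m and y of level in the frame of shelf between -0.05 and 0.05 m and angle between the x axis of level and the x axis of shelf, either way round below 0.25 rad and contact force between level and the arm below 0.1 N and contact force between level and the fingers below 0.1 N), for 0.3 s.
2. the bubble is centred while the knob is gripped and pressed down (value of joint bubble between -0.0025 and 0.0025 m and contact force between the fingers and knob above 5 N and contact force between foot and table above 14 N), for 0.3 s.
At the end, for the whole second after the job is handed in: For the last second: bubble within 2.5 mm of centre and still, fingers gripping the knob (over 5 N), foot bearing on the vanity with 14 to 35 N (weight 8 to 11 N plus push), level standing untouched and lengthways (14 degrees) on the shelf, its middle at x -110 to 50 mm, y within 50 mm (all of step 1 and all of step 2 and velocity of joint bubble between -0.01 and 0.01 m/s and contact force between foot and table below 35 N and contact force between level and shelf above 1 N); the arm keeps its last pose, push and grip.
It fails at once if the shelf was shoved more than 40 mm (distance of shelf from where it was at the start of the episode above 0.04 m).
It fails at once if the soap pump was disturbed (distance of pump from where it was at the start of the episode above 0.02 m or angle between pump's own z axis and vertical above 0.3 rad).
It fails at once if a lens case was disturbed (distance of any of case_green, case_white from where it was at the start of the episode above 0.02 m).
It fails at once if the foot was forced against the vanity with more than 60 N (contact force between foot and table above 60 N).
It also fails if it takes over 72 s, if anything falls off the work surface, if the arm or the gripper's body presses on something with over 40 N, if the wrist force passes 120 N, or if a joint passes its speed limit or range.

## Working session

There is one attempt and no reset: what is moved stays moved. The work goes in short steps, Python scripts to look and compute and a tool call to move; the robot and the scene stay as the last step left them, time stands still between calls to the robot, and variables do not carry over. Pictures are saved under pics/ and viewed, on a budget of 10 in all, crops included, one or two more only if the job needs it, and the job is handed in when it is done.

Besides the shell and the picture viewer there is one more tool, called as name([rows], argument=value, ...), one row to a line, values as JSON. arm_command: Moves the arm, as the interface text tells. Its arguments: {"type":"object","properties":{"moves":{"type":"array"},"gripper":{"type":"number"},"grip_force":{"type":"number"}},"required":["moves"]}

```bash
mkdir -p pics
cat > h.py <<'E'
import numpy as np, cv2
from bench import r
def grab(n):
    g=r.grab_frame(n); return g
def ray(g,u,v,z):
    T=np.array(g["cam_to_world"]); d=T[:3,:3]@np.array([(u-g["cx"])/g["fx"],(v-g["cy"])/g["fy"],1.0])
    o=T[:3,3]; return o+d*(z-o[2])/d[2]
def proj(g,p):
    T=np.array(g["cam_to_world"]); c=T[:3,:3].T@(np.array(p)-T[:3,3])
    return g["fx"]*c[0]/c[2]+g["cx"], g["fy"]*c[1]/c[2]+g["cy"]
def save(g,n): cv2.imwrite(n,g["frame"][:,:,::-1])
E
python3 - <<'E'
from h import *
import pickle
for n in["scene","side"]:
    g=grab(n); save(g,f"pics/{n}0.png"); pickle.dump(g,open(n+"0.pkl","wb")); print(n,g["fx"],np.round(g["cam_to_world"],3).tolist())
o=r.get_obs(); print(o)
E
```

```text
scene 581.3823793563467 [[0.852, 0.333, -0.404, 1.25], [0.524, -0.542, 0.657, -1.032], [-0.0, -0.772, -0.636, 1.086], [0.0, 0.0, 0.0, 1.0]]
side 556.408008474783 [[0.854, -0.404, 0.327, 0.254], [-0.52, -0.65, 0.555, -0.616], [-0.011, -0.644, -0.765, 0.968], [0.0, 0.0, 0.0, 1.0]]
{'time': 0.1, 'q': array([ 1.09600086e+00,  3.20238207e-01,  1.56556769e+00,  1.82545224e-05,
        1.25743799e+00, -2.00245406e-02]), 'joint_vel': array([ 0.00151894, -0.00265057, -0.00225415,  0.00180941,  0.00034109,
       -0.00053707]), 'tau': array([ 1.40738495e-03, -4.16410553e+01, -2.34704232e+01,  4.59363866e-05,
        4.87999423e-03,  1.22553112e-05]), 'tool_pos': array([0.25237705, 0.5161606 , 0.23055634]), 'tool_rot': array([-7.08126024e-01, -3.06031196e+00,  2.50775630e-03]), 'wrist_force': array([ 0.69514997,  0.14108375, -0.28443244]), 'wrist_torque': array([-0.05329283, -0.00634422, -0.030703  ]), 'grip_width': 0.9988516597286554}
```

View pics/scene0.png

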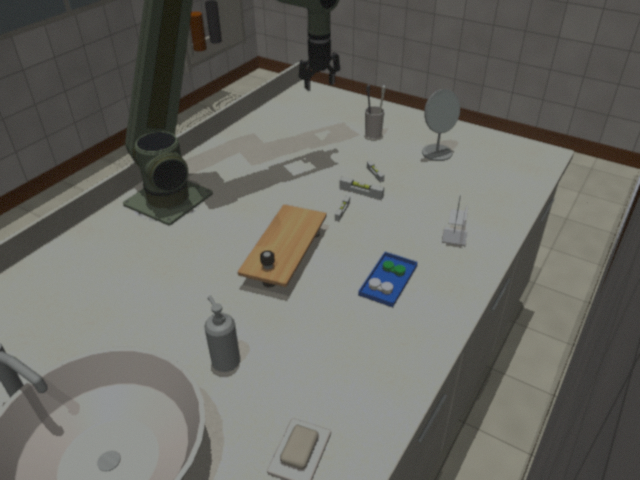

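View pics/side0.png

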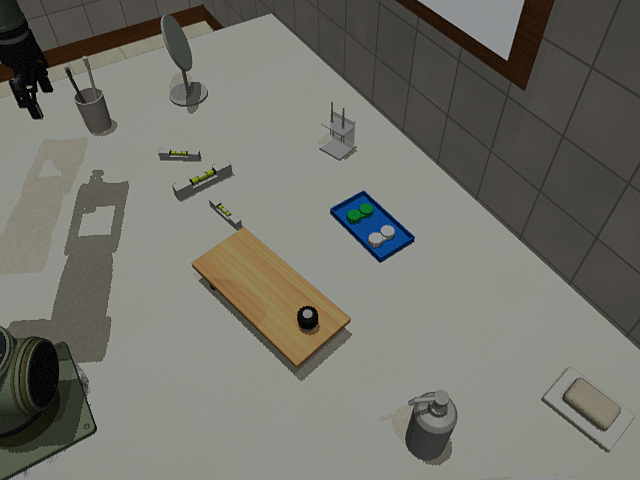

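The scene picture shows the shelf at about (285,245) with the knob at (267,258), and three levels at (375,170), (362,187) and (343,207). In the side picture the same levels are at (180,154), (203,180) and (225,213), and the knob is at (308,317). The big middle one looks like the 150 mm level, so I'll check it in a close crop and measure.

Run:
```python
from h import *
import pickle
g=pickle.load(open("side0.pkl","rb")); s=pickle.load(open("scene0.pkl","rb"))
a=cv2.resize(g["frame"][140:235,150:250],None,fx=6,fy=6,interpolation=cv2.INTER_CUBIC)
b=cv2.resize(g["frame"][225:375,185:355],None,fx=3.5,fy=3.5,interpolation=cv2.INTER_CUBIC)
cv2.imwrite("pics/c1.png",a[:,:,::-1])
cv2.imwrite("pics/c2.png",b[:,:,::-1])
R=lambda u,v,z:np.round(ray(g,u,v,z),3)
print("lvl tops",R(175,187,.036),R(231,165,.036))
print("small",R(161,150,.02),R(200,152,.02),R(210,200,.02),R(240,224,.02))
print("shelf corners",[R(*p,.06) for p in[(192,265),(242,229),(350,320),(298,362)]])
print("scene",[np.round(ray(s,*p,.06),3) for p in[(283,206),(327,214),(287,280),(240,272)]])
print("knob",R(308,314,.101),np.round(ray(s,267,255,.101),3))
print("pump base",R(428,450,0))
```

```text
lvl tops [0.44  0.351 0.036] [0.585 0.349 0.036]
small [0.463 0.511 0.02 ] [0.544 0.451 0.02 ] [0.497 0.284 0.02 ] [0.523 0.18  0.02 ]
shelf corners [array([0.38 , 0.099, 0.06 ]), array([0.509, 0.131, 0.06 ]), array([ 0.582, -0.178,  0.06 ]), array([ 0.456, -0.201,  0.06 ])]
scene [array([0.386, 0.097, 0.06 ]), array([0.519, 0.132, 0.06 ]), array([ 0.581, -0.162,  0.06 ]), array([ 0.459, -0.202,  0.06 ])]
knob [ 0.509 -0.147  0.101] [ 0.51  -0.147  0.101]
pump base [ 0.576 -0.431  0.   ]
```

View pics/c1.png

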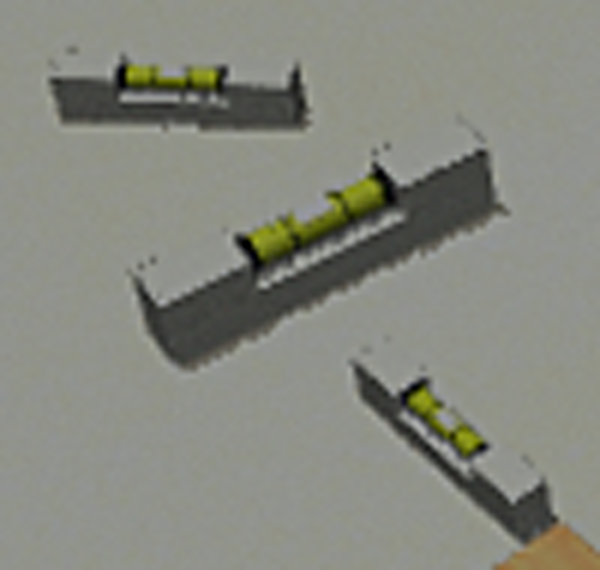

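View pics/c2.png

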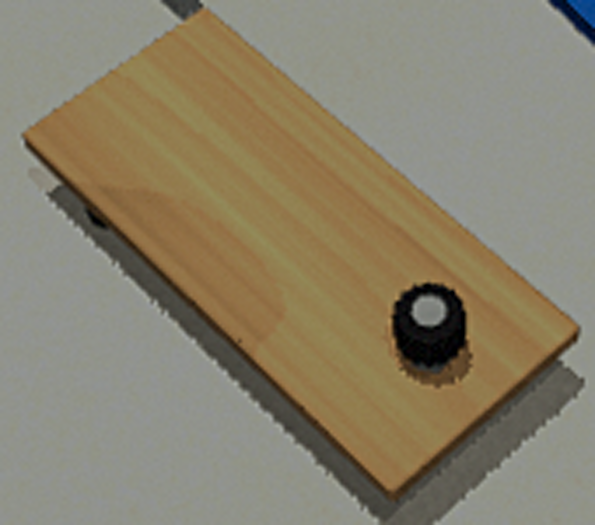

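Of the levels at (180,154), (203,180) and (225,213), only the middle one is about 150 mm long; the others are about 100 mm, with one touching the shelf's end in view. Next I'll refine the poses by fitting.

Run:
```python
from h import *
import pickle
from scipy.optimize import least_squares
g=pickle.load(open("side0.pkl","rb")); s=pickle.load(open("scene0.pkl","rb"))
def rect(q,L,W,z):
    x,y,a=q; c,n=np.cos(a),np.sin(a)
    return [(x+c*u-n*v,y+n*u+c*v,z) for u,v in[(-L,-W),(-L,W),(L,W),(L,-W)]]
# shelf
pg=[(185+u/3.5,225+v/3.5) for u,v in[(23,135),(205,9),(580,327),(392,492)]]
ps=[(283,206),(327,214),(287,285),(240,274)]
f=lambda q:np.r_[(np.array([proj(g,p) for p in rect(q,.16,.07,.06)])-pg).ravel(),.7*(np.array([proj(s,p) for p in rect(q,.16,.07,.06)])-ps).ravel()]
o=least_squares(f,[.484,-.035,-1.34],loss="soft_l1"); q=o.x;print("shelf",q,np.degrees(q[2]),np.round(o.fun,1))
print("knob pred",q[:2]+.115*np.array([np.cos(q[2]),np.sin(q[2])]), [np.round(ray(s,267,254,.101),3),np.round(ray(g,185+430/3.5,225+312/3.5,.101),3)])
pl=[(150+u/6,140+v/6) for u,v in[(487,150),(462,118),(133,270),(163,305)]]
f=lambda q:(np.array([proj(g,p) for p in rect(q,.075,.012,.036)])-np.array([pl[i] for i in(3,2,1,0)])).ravel()
o=least_squares(f,[.51,.35,0]);print("level",o.x,np.degrees(o.x[2]),np.round(o.fun,1))
for w,p in zip("abcd",pl): print(np.round(ray(g,*p,.036),3))
print("scene lvl", np.round(ray(s,361,183,.036),3))
# tool yaw
ob=r.get_obs(); M=cv2.Rodrigues(ob["tool_rot"])[0]; print(np.round(M,3),"closing yaw",np.degrees(np.arctan2(M[1,1],M[0,1])))
```

```text
shelf [ 0.4835874  -0.03587612 -1.34492288] -77.0584049127654 [-0.8 -0.4  0.3 -1.1  1.4 -0.4  0.7  0.6 -0.1 -1.3 -0.2 -0.7 -0.8 -0.7
 -2.7 -1.3]
knob pred [ 0.50934253 -0.14795499] [array([ 0.507, -0.143,  0.101]), array([ 0.509, -0.147,  0.101])]
level [0.51138402 0.35490775 0.08509343] 4.875494425262519 [-0.6  0.3 -0.2  0.3  0.  -0.4  0.8 -0.4]
[0.585 0.349 0.036]
[0.584 0.372 0.036]
[0.436 0.361 0.036]
[0.439 0.337 0.036]
scene lvl [0.507 0.359 0.036]
[[-0.898  0.439 -0.001]
 [ 0.439  0.898 -0.001]
 [ 0.    -0.002 -1.   ]] closing yaw 63.94322416374927
```

Run:
```python
from h import *
import pickle
g=pickle.load(open("side0.pkl","rb")); s=pickle.load(open("scene0.pkl","rb"))
print("cup",ray(s,374,136,0),ray(g,100,130,0),"brush if z.2",ray(g,87,57,.2),ray(s,383,86,.2))
```

```text
cup [0.36792106 0.70949452 0.        ] [ 3.56123450e-01  6.99463497e-01 -1.11022302e-16] brush if z.2 [0.39266744 0.71953824 0.2       ] [0.38708609 0.7215461  0.2       ]
```

arm_command([
  [[0,0,2],5],
  [[4,-3,2],10],
  [[8,-5,2],18],
  [[12,-8,2],26],
  [[16,-10,2],31],
], gripper=6, grip_force=40)

```text
time: 0.6
tool_pos: [0.4134, 0.4149, 0.2511]
tool_rot: [0.143, -3.137, 0.001]
wrist_force: [0.7, 0.0, -0.3]
grip_width: 0.701
```

arm_command([
  [[4,-2.5,-1],0],
  [[8,-5,-3],0],
  [[9.8,-6.2,-7],0],
  [[9.8,-6.2,-9],0],
  [[9.8,-6.2,-9],0],
])

```text
time: 1.1
tool_pos: [0.5092, 0.3525, 0.1571]
tool_rot: [0.132, -3.131, 0.007]
wrist_force: [-0.9, 0.5, 0.4]
grip_width: 0.704
```

Run:
```python
from h import *
g=grab("wrist"); save(g,"pics/w1.png"); o=r.get_obs()
M=cv2.Rodrigues(o["tool_rot"])[0];print(o["tool_pos"],np.degrees(np.arctan2(M[1,1],M[0,1])),o["q"])
print("proj level", [np.round(proj(g,p)) for p in [(.511,.355,.036),(.4366,.3484,.036),(.5857,.3616,.036)]])
import pickle;pickle.dump(g,open("w1.pkl","wb"))
```

```text
[0.50991212 0.353823   0.15967027] 94.90469432032417 [ 5.87943197e-01  4.42663610e-01  1.55908286e+00  3.00416478e-04
  1.14394678e+00 -1.06857790e+00]
proj level [array([321., 236.]), array([320., 115.]), array([321., 340.])]
```

View pics/w1.png

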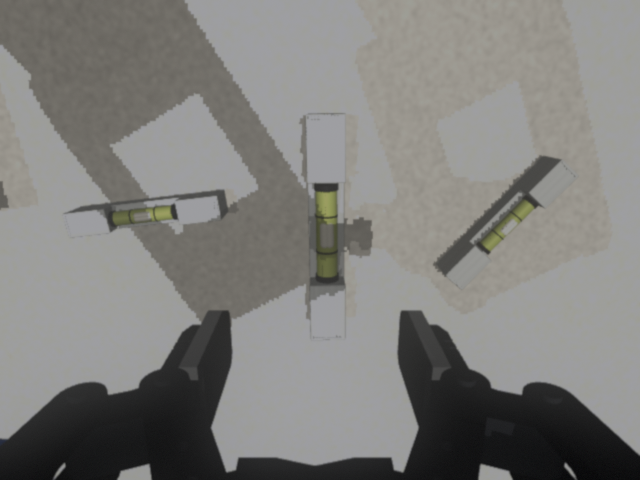

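The middle level is in the picture from (326,114) to (328,338), vial at (327,231). That is 6 px right of the prediction, so I'll correct for it.

Run:
```python
from h import *
import pickle;g=pickle.load(open("w1.pkl","rb"))
a=ray(g,326,114,.036);b=ray(g,328,338,.036);print(a,b,np.linalg.norm(b-a),(a+b)/2,np.degrees(np.arctan2(*(b-a)[1::-1])),ray(g,327,231,.036))
o=r.get_obs()
M=cv2.Rodrigues(o["tool_rot"])[0];print(np.round(M,3))
```

```text
[0.43600101 0.35163356 0.036     ] [0.58338375 0.36654828 0.036     ] 0.1481354866877947 [0.50969238 0.35909092 0.036     ] 5.778500493662928 [0.50707532 0.35879751 0.036     ]
[[-0.996 -0.085 -0.004]
 [-0.085  0.996 -0.002]
 [ 0.004 -0.002 -1.   ]]
```

arm_command([
  [[-0.1,0.4,-4],1],
  [[-0.1,0.4,-8],1],
  [[-0.1,0.4,-12],1],
  [[-0.1,0.4,-15],1],
  [[-0.1,0.4,-15.4],1],
])

```text
time: 1.65
tool_pos: [0.5078, 0.3584, 0.0053]
tool_rot: [0.165, -3.133, 0.004]
wrist_force: [0.2, 0.7, 0.4]
grip_width: 0.702
```

arm_command([
  [[0,0,0],0],
  [[0,0,0],0],
  [[0,0,0],0],
  [[0,0,0],0],
  [[0,0,0],0],
], gripper=1, grip_force=40)

```text
time: 2.15
tool_pos: [0.5112, 0.3599, 0.0102]
tool_rot: [-0.163, 3.133, 0.005]
wrist_force: [-0.5, 1.4, 6.6]
grip_width: 0.274
```

Run:
```python
from h import *
o=r.get_obs(); print(o["time"],o["tool_pos"],o["grip_width"],o["wrist_force"])
```

```text
2.15 [0.51116024 0.3599301  0.01015148] 0.273812274782799 [-0.47535604  1.44346397  6.57657575]
```

arm_command([
  [[0,0,2],0],
  [[0,0,5],0],
  [[0,0,9],-4],
  [[0,-2,12],-11],
  [[0,-5,14],-18],
])

```text
time: 2.65
tool_pos: [0.5103, 0.3096, 0.1504]
tool_rot: [0.334, 3.12, 0.005]
wrist_force: [1.1, -0.6, -2.8]
grip_width: 0.271
```

arm_command([
  [[0,-4,0],-8],
  [[-1,-8,0],-16],
  [[-1,-12,0],-24],
  [[-2,-16,0],-32],
  [[-2,-20,0],-40],
])

```text
time: 3.15
tool_pos: [0.4877, 0.1069, 0.1476]
tool_rot: [-1.386, -2.818, 0.001]
wrist_force: [0.9, 0.5, -4.2]
grip_width: 0.273
```

arm_command([
  [[0,-3,0],-7],
  [[-1,-6,0],-14],
  [[-1.8,-8.5,0],-21],
  [[-1.8,-9.6,0],-25],
  [[-1.8,-9.6,0],-25],
])

```text
time: 3.65
tool_pos: [0.4711, 0.0112, 0.1478]
tool_rot: [1.959, 2.455, 0.0]
wrist_force: [0.9, -0.0, -4.1]
grip_width: 0.272
```

Run:
```python
from h import *
o=r.get_obs(); M=cv2.Rodrigues(o["tool_rot"])[0]; print(o["time"],o["tool_pos"],o["grip_width"],o["wrist_force"],np.degrees(np.arctan2(M[1,1],M[0,1])))
g=grab("wrist");save(g,"pics/w2.png");s=grab("side")
z=o["tool_pos"][2]
w=cv2.resize(s["frame"][180:380,180:380],(480,480));cv2.imwrite("pics/p2.png",np.hstack([cv2.resize(g["frame"],(480,360))[:, :,::-1], w[:360,:320,::-1]]))
print([np.round(proj(g,p)) for p in [(.4724,.0128,z+.026),(.4724-.0168,.0128+.073,z+.026),(.4724+.0168,.0128-.073,z+.026)]])
print([np.round(proj(g,p)) for p in [(.4836-.0358+.0682,-.0359+.156+.0157,.06),(.4836-.0358-.0682,-.0359+.156-.0157,.06),(.509,-.147,.101)]])
import pickle;pickle.dump(g,open("w2.pkl","wb"))
```

```text
3.65 [0.47107309 0.01123694 0.14776763] 0.27196984088709575 [ 0.86523993 -0.03101629 -4.09138533] 12.81056821767198
[array([319., 360.]), array([319., 108.]), array([319., 539.])]
[array([461.,  30.]), array([172.,  31.]), array([317., 533.])]
```

View pics/p2.png

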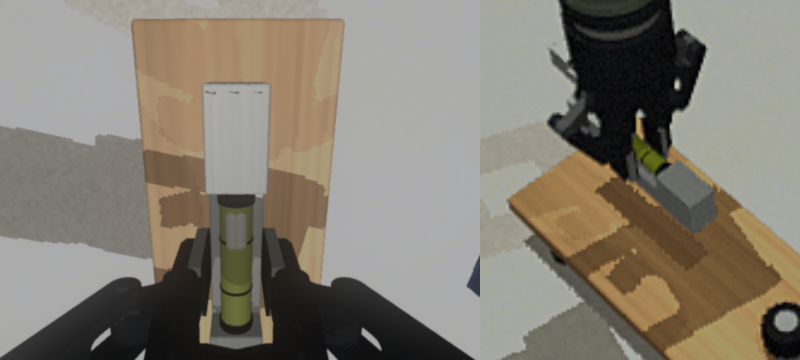

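The level is held square and lines up with the board's edges in the wrist view; the far end is 4 px off prediction. I'll lower it gently.

arm_command([
  [[0.1,0.1,-3],0],
  [[0.1,0.1,-5],0],
  [[0.1,0.1,-6.5],0],
  [[0.1,0.1,-7],0],
  [[0.1,0.1,-7],0],
])

```text
time: 4.25
tool_pos: [0.4724, 0.0143, 0.077]
tool_rot: [-1.954, -2.459, 0.001]
wrist_force: [-0.2, 0.6, -3.0]
grip_width: 0.273
```

arm_command([
  [[0,0,-0.2],0],
  [[0,0,-0.4],0],
  [[0,0,-0.5],0],
  [[0,0,-0.6],0],
  [[0,0,-0.6],0],
])

```text
time: 4.75
tool_pos: [0.4726, 0.0135, 0.0714]
tool_rot: [1.957, 2.457, 0.0]
wrist_force: [-1.1, 0.4, -3.9]
grip_width: 0.272
```

arm_command([
  [[0,0,-0.1],0],
  [[0,0,-0.1],0],
  [[0,0,-0.2],0],
  [[0,0,-0.2],0],
  [[0,0,-0.2],0],
])

```text
time: 5.25
tool_pos: [0.4727, 0.0136, 0.0696]
tool_rot: [1.957, 2.457, 0.0]
wrist_force: [-0.6, 0.7, -0.2]
grip_width: 0.273
```

arm_command([
  [[0,0,0],0],
  [[0,0,0],0],
  [[0,0,0],0],
  [[0,0,0],0],
  [[0,0,0],0],
], gripper=5.5)

```text
time: 5.75
tool_pos: [0.4727, 0.0136, 0.0694]
tool_rot: [1.957, 2.457, 0.0]
wrist_force: [0.5, -0.4, 0.5]
grip_width: 0.641
```

arm_command([
  [[0,0,2],0],
  [[0,0,5],0],
  [[0,0,9],0],
  [[0,0,11],0],
  [[0,0,11],0],
])

```text
time: 6.25
tool_pos: [0.4746, 0.0136, 0.1824]
tool_rot: [1.953, 2.453, 0.007]
wrist_force: [0.6, 0.3, -0.1]
grip_width: 0.643
```

Run:
```python
from h import *
import pickle
o=r.get_obs(); M=cv2.Rodrigues(o["tool_rot"])[0]; print(o["time"],o["tool_pos"],o["q"],np.degrees(np.arctan2(M[1,1],M[0,1])))
for n in["wrist","side","scene"]:
    g=grab(n);pickle.dump(g,open(n+"3.pkl","wb"))
    if n=="wrist":save(g,"pics/w3.png")
```

```text
6.25 [0.47461167 0.01358326 0.18241807] [ 4.37127216e-03  1.99044356e-01  1.86518225e+00  3.03724894e-05
  1.07005569e+00 -2.21557364e-01] 12.944250626186129
```

View pics/w3.png

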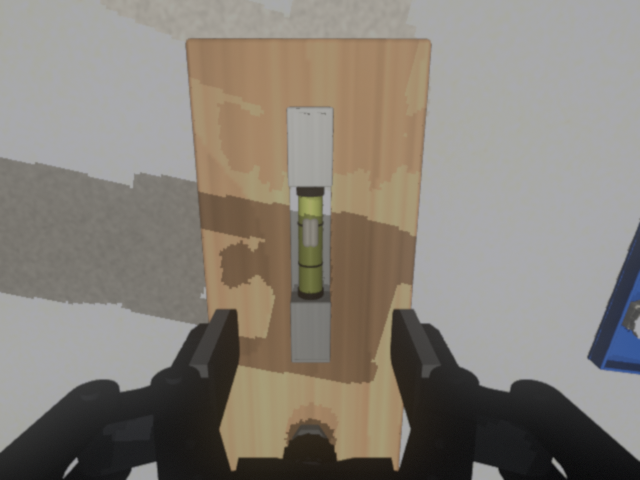

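The level stands free along the middle of the board. The bubble is at about (310,233), with the lines at (310,222) and (310,265), so it sits towards the fixed-foot end as expected. Now I'll measure it with a profile along the vial.

```bash
cat >> h.py <<'E'
def profile(g,c,d,n=1,W=2,half=.036,z=.095):
    """mean RGB along vial axis: c centre xy, d unit xy; returns s(mm), rgb"""
    c=np.array(c);d=np.array(d);e=np.array([-d[1],d[0]]);S=np.arange(-half,half,.001);A=[]
    for s in S:
        A.append(np.mean([cv2.getRectSubPix(g["frame"],(1,1),tuple(map(float,proj(g,(*(c+d*s+e*k*.001),z)))))[0,0] for k in range(-W,W+1)],0))
    return S*1e3,np.array(A)
E
python3 - <<'E'
from h import *
import pickle
g=pickle.load(open("wrist3.pkl","rb"))
a,b=ray(g,310,107,.096),ray(g,310,362,.096);a2,b2=ray(g,310,191,.09),ray(g,310,296,.09)
print("level ends",a,b,np.linalg.norm(a-b),"vial ends mid",(a2+b2)/2,np.linalg.norm(a2-b2))
# end faces: use top-face far end & near end
c=((a+b)/2)[:2];d=(b-a)[:2]/np.linalg.norm((b-a)[:2]);print("c",c,"yaw",np.degrees(np.arctan2(d[1],d[0])))
sh=np.array([.4836,-.0359]);ax=np.array([np.cos(-1.345),np.sin(-1.345)]);print("in shelf x",(c-sh)@ax,"y",(c-sh)@[-ax[1],ax[0]])
S,A=profile(g,c,d)
for s,p in zip(S,A.round().astype(int)): print(int(round(s)),*p,end=" | ")
E
```

```text
level ends [0.45661054 0.08712293 0.096     ] [ 0.48938552 -0.05822891  0.096     ] 0.14900119073579643 vial ends mid [0.47329589 0.0130931  0.09      ] 0.0633356881891816
c [0.47299803 0.01444701] yaw -77.29305210165394
in shelf x -0.05144260310960184 y 0.0009389664340368496
-36 161 161 157 | -35 160 159 155 | -34 120 119 115 | -33 65 59 52 | -32 60 54 46 | -31 61 55 48 | -30 60 55 48 | -29 64 59 49 | -28 116 118 72 | -27 147 151 90 | -26 159 162 98 | -25 161 164 99 | -24 161 164 99 | -23 161 164 99 | -22 161 164 98 | -21 161 164 98 | -20 160 164 98 | -19 155 159 95 | -18 126 129 76 | -17 112 114 69 | -16 116 116 87 | -15 127 124 113 | -14 134 130 121 | -13 135 131 122 | -12 135 131 121 | -11 135 131 122 | -10 134 130 121 | -9 134 130 121 | -8 134 130 121 | -7 134 130 121 | -6 134 130 121 | -5 134 130 121 | -4 134 130 121 | -3 134 130 121 | -2 134 130 120 | -1 128 124 114 | 0 116 115 93 | 1 110 112 69 | 2 109 112 64 | 3 109 112 64 | 4 108 111 64 | 5 109 111 64 | 6 108 111 64 | 7 108 111 64 | 8 108 111 63 | 9 108 110 63 | 10 108 111 63 | 11 98 100 58 | 12 64 62 41 | 13 86 87 52 | 14 107 110 63 | 15 108 111 63 | 16 108 111 63 | 17 108 111 63 | 18 107 110 63 | 19 108 110 63 | 20 107 110 63 | 21 108 111 63 | 22 107 111 63 | 23 107 111 63 | 24 107 110 63 | 25 107 110 63 | 26 107 110 63 | 27 105 108 62 | 28 93 95 55 | 29 61 58 39 | 30 47 41 34 | 31 46 40 34 | 32 47 41 35 | 33 62 58 53 | 34 81 78 74 | 35 105 104 100 |
```

arm_command([
  [[1,-4,0],8],
  [[2,-8,0],16],
  [[3,-12,0],24],
  [[3.6,-16.1,0],32],
  [[3.6,-16.1,0],32],
])

```text
time: 6.9
tool_pos: [0.5086, -0.1514, 0.1773]
tool_rot: [-1.207, -2.899, 0.003]
wrist_force: [-0.9, 1.3, -0.2]
grip_width: 0.643
```

Run:
```python
from h import *
import pickle
g=grab("wrist");s=grab("side");save(g,"pics/w4.png");pickle.dump(g,open("w4.pkl","wb"));pickle.dump(s,open("side4.pkl","wb"))
o=r.get_obs(); print(o["time"],o["tool_pos"],o["q"])
print(np.round(proj(g,(.509,-.147,.101))), np.round(proj(g,(.473,.0144,.096))))
```

```text
7.0 [ 0.50761547 -0.14764989  0.17752504] [-3.05198126e-01  2.90468783e-01  1.75078737e+00  7.13305600e-04
  1.10424165e+00 -1.08653219e+00]
[321. 250.] [519. -50.]
```

View pics/w4.png

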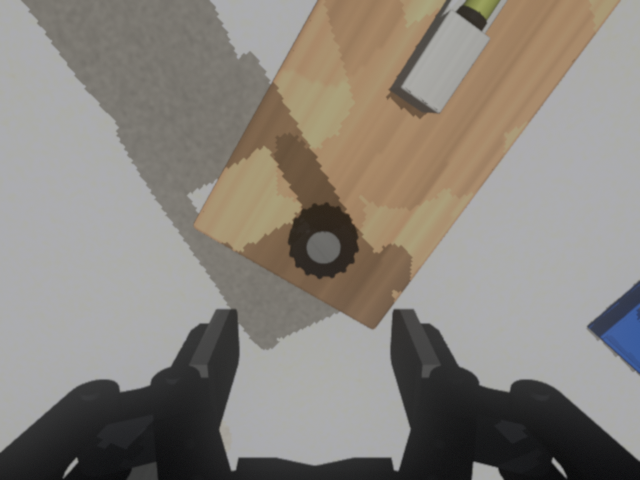

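The knob's top is at (323,247) against the predicted (321,250), so the fix is within about 2 mm. Next I'll rewind the wrist.

arm_command([
  [[0,0,0],8],
  [[0,0,0],16],
  [[0,0,0],24],
  [[0,0,0],32],
  [[0,0,0],40],
])

```text
time: 7.5
tool_pos: [0.5078, -0.1455, 0.1785]
tool_rot: [-0.128, -3.137, -0.002]
wrist_force: [0.4, -1.0, 0.6]
grip_width: 0.645
```

arm_command([
  [[0,0,-3],8],
  [[0,0,-3],16],
  [[0,0,-3],20],
  [[0,0,-3],20],
  [[0,0,-3],20],
])

```text
time: 8.0
tool_pos: [0.5082, -0.1463, 0.149]
tool_rot: [0.407, -3.114, -0.001]
wrist_force: [-0.0, 0.2, 0.7]
grip_width: 0.643
```

```bash
python3 - <<'E'
from h import *
import pickle
g=pickle.load(open("w4.pkl","rb"));print("knob",ray(g,323,247,.101))
o=r.get_obs();M=cv2.Rodrigues(o["tool_rot"])[0]; print(o["time"],o["tool_pos"],o["q"],o["wrist_force"],np.degrees(np.arctan2(M[1,1],M[0,1])))
c=np.array([.473,.0144]);d=np.array([np.cos(-1.345),np.sin(-1.345)])
for n in["side","scene"]:
    g=grab(n);print(n,np.round(proj(g,(*c,.095))))
    S,A=profile(g,c,d,W=3)
    print(*[f"{int(round(s))}:{p[2]/p[0]:.2f}/{p[0]:.0f}" for s,p in zip(S,A)])
    u,v=proj(g,(*c,.095));cr=g["frame"][int(v)-40:int(v)+40,int(u)-50:int(u)+50];cv2.imwrite(f"pics/{n}5.png",cv2.resize(cr,(500,400),interpolation=cv2.INTER_CUBIC)[:,:,::-1])
E
python3 -c "
import cv2,numpy as np
cv2.imwrite('pics/both5.png',cv2.resize(np.vstack([cv2.imread('pics/side5.png'),cv2.imread('pics/scene5.png')]),(375,600)))"
```

```text
knob [ 0.50856177 -0.14524869  0.101     ]
8.0 [ 0.50819092 -0.14625751  0.14897211] [-3.02157499e-01  3.16172742e-01  1.79313047e+00  3.51916958e-04
  1.03347656e+00 -2.13313606e+00] [-0.00224917  0.17854538  0.65918812] 104.89699170583276
side [250. 264.]
-36:0.97/167 -35:0.97/156 -34:0.97/127 -33:0.99/84 -32:1.04/45 -31:1.17/20 -30:0.71/19 -29:0.35/46 -28:0.27/84 -27:0.25/117 -26:0.25/137 -25:0.26/146 -24:0.27/147 -23:0.26/144 -22:0.25/142 -21:0.25/143 -20:0.25/143 -19:0.25/142 -18:0.26/141 -17:0.36/144 -16:0.57/151 -15:0.78/161 -14:0.91/170 -13:0.95/173 -12:0.96/175 -11:0.95/176 -10:0.96/174 -9:0.96/172 -8:0.95/174 -7:0.94/175 -6:0.93/174 -5:0.94/175 -4:0.94/176 -3:0.94/176 -2:0.96/175 -1:0.96/172 0:0.88/166 1:0.69/155 2:0.43/146 3:0.26/143 4:0.23/146 5:0.26/150 6:0.27/153 7:0.27/158 8:0.29/161 9:0.29/162 10:0.27/156 11:0.27/134 12:0.30/108 13:0.33/99 14:0.31/110 15:0.28/129 16:0.29/145 17:0.29/148 18:0.26/145 19:0.27/143 20:0.27/143 21:0.27/142 22:0.27/142 23:0.28/144 24:0.27/145 25:0.29/147 26:0.30/149 27:0.28/146 28:0.27/130 29:0.32/91 30:0.42/46 31:0.70/14 32:1.32/10 33:1.07/
[... 211 characters left out ...]
9/105 -22:0.50/108 -21:0.53/110 -20:0.57/112 -19:0.62/114 -18:0.67/117 -17:0.72/120 -16:0.77/123 -15:0.80/126 -14:0.82/128 -13:0.84/130 -12:0.86/133 -11:0.88/135 -10:0.88/136 -9:0.89/135 -8:0.88/135 -7:0.88/135 -6:0.88/136 -5:0.87/135 -4:0.85/133 -3:0.82/132 -2:0.80/130 -1:0.77/128 0:0.72/127 1:0.68/125 2:0.62/124 3:0.57/122 4:0.53/121 5:0.50/120 6:0.47/118 7:0.44/116 8:0.42/114 9:0.41/111 10:0.41/110 11:0.41/109 12:0.42/108 13:0.42/108 14:0.41/109 15:0.41/110 16:0.41/111 17:0.41/112 18:0.41/114 19:0.41/114 20:0.41/113 21:0.41/112 22:0.42/110 23:0.42/109 24:0.45/106 25:0.49/103 26:0.54/100 27:0.60/97 28:0.66/95 29:0.73/95 30:0.80/98 31:0.86/101 32:0.91/104 33:0.95/109 34:0.96/114 35:0.97/118
```

View pics/both5.png

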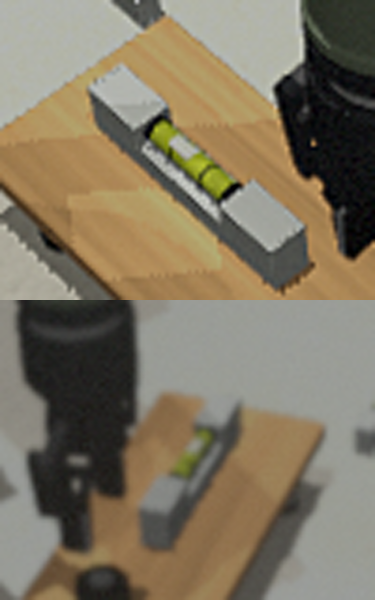

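The side camera sees the vial without obstruction: bubble centre is at about -7.3 mm, with the line and vial mid at about +0.8. So it's settled 8.1 mm low, which means about 91° clockwise. I'll lower onto the knob and grip.

arm_command([
  [[0,0.1,-3],0],
  [[0,0.1,-6],0],
  [[0,0.1,-8],0],
  [[0,0.1,-8.2],0],
  [[0,0.1,-8.2],0],
])

```text
time: 8.6
tool_pos: [0.5087, -0.1464, 0.0674]
tool_rot: [0.408, -3.115, -0.0]
wrist_force: [0.4, 0.0, -0.1]
grip_width: 0.643
```

arm_command([
  [[0,0,0],0],
  [[0,0,0],0],
  [[0,0,0],0],
  [[0,0,0],0],
  [[0,0,0],0],
], gripper=2.5, grip_force=40)

```text
time: 9.1
tool_pos: [0.509, -0.1451, 0.0691]
tool_rot: [-0.406, 3.113, 0.003]
wrist_force: [-0.8, 6.4, 3.7]
grip_width: 0.41
```

arm_command([
  [[0,0.1,-0.1],0],
  [[0,0.1,-0.2],0],
  [[0,0.1,-0.2],0],
  [[0,0.1,-0.2],0],
  [[0,0.1,-0.2],0],
])

```text
time: 9.6
tool_pos: [0.5095, -0.1449, 0.0688]
tool_rot: [-0.407, 3.112, -0.0]
wrist_force: [-3.9, 4.9, 13.9]
grip_width: 0.411
```

arm_command([
  [[-0.1,0.1,0.05],-6],
  [[-0.1,0.1,0.05],-13],
  [[-0.1,0.1,0.05],-20],
  [[-0.1,0.1,0.05],-25],
  [[-0.1,0.1,0.05],-30],
])

```text
time: 10.1
tool_pos: [0.509, -0.145, 0.0689]
tool_rot: [0.416, 3.109, -0.002]
wrist_force: [-2.7, 1.3, 11.6]
grip_width: 0.411
```

```bash
cat > bub.py <<'E'
from h import *
o=r.get_obs();M=cv2.Rodrigues(o["tool_rot"])[0]
c=np.array([.473,.0144]);d=np.array([np.cos(-1.345),np.sin(-1.345)])
print(round(o["time"],2),o["tool_pos"].round(4),"F",o["wrist_force"].round(1),"T",o["wrist_torque"].round(2),"yaw",np.degrees(np.arctan2(M[1,1],M[0,1])).round(1),"w",o["grip_width"].round(3))
g=grab("side");S,A=profile(g,c,d,W=3);q=A[:,2]/A[:,0]
def cross(i0,step,val,arr):
    i=i0
    while (arr[i]-val)*(arr[i+step]-val)>0:i+=step
    return S[i]+(S[i+step]-S[i])*(val-arr[i])/(arr[i+step]-arr[i])
inn=np.abs(S)<27; k=S[inn][q[inn]>.6]; i0=np.argmin(abs(S-np.median(k)))
b=(cross(i0,-1,.6,q)+cross(i0,1,.6,q))/2
ve=[S[np.where(S<0)[0]][np.where(A[S<0][:,0]<80)[0].max()],S[S>22][np.where(A[S>22][:,0]<80)[0].min()]]
print("bubble",b.round(2),"vial ends",ve,"mid",np.mean(ve))
dk=[(int(round(s)),int(a)) for s,a,x in zip(S,A[:,0],q) if 9<abs(s)<17]; print(dk)
E
python3 bub.py
```

```text
Traceback (most recent call last):
  File "bub.py", line 4, in <module>
    print(round(o["time"],2),o["tool_pos"].round(4),"F",o["wrist_force"].round(1),"T",o["wrist_torque"].round(2),"yaw",np.degrees(np.arctan2(M[1,1],M[0,1])).round(1),"w",o["grip_width"].round(3))
                                                                                                                                                                          ^^^^^^^^^^^^^^^^^^^^^
AttributeError: 'float' object has no attribute 'round'
```

arm_command([
  [[0,0,0],-6],
  [[0,0,0],-13],
  [[0,0,0],-20],
  [[0,0,0],-25],
  [[0,0,0],-30],
])

```text
time: 10.6
tool_pos: [0.5084, -0.1452, 0.0688]
tool_rot: [1.206, 2.897, -0.001]
wrist_force: [-3.4, 0.2, 11.0]
grip_width: 0.41
```

arm_command([
  [[0,0,0],0],
  [[0,0,0],0],
  [[0,0,0],0],
  [[0,0,0],0],
  [[0,0,0],0],
])

```text
time: 11.1
tool_pos: [0.5085, -0.1452, 0.0689]
tool_rot: [1.202, 2.898, -0.001]
wrist_force: [-3.0, -0.8, 11.8]
grip_width: 0.411
```

arm_command([
  [[0,0,0],0],
  [[0,0,0],0],
  [[0,0,0],0],
  [[0,0,0],0],
  [[0,0,0],0],
])

```text
time: 11.6
tool_pos: [0.5085, -0.1452, 0.0689]
tool_rot: [1.202, 2.898, -0.001]
wrist_force: [-2.1, -0.2, 11.6]
grip_width: 0.413
```

```bash
sed -i 's/o\["grip_width"\].round(3)/o["grip_width"]/' bub.py; python3 bub.py
```

```text
11.6 [ 0.5085 -0.1452  0.0689] F [-2.1 -0.2 11.6] T [-0.28  0.78 -0.09] yaw 45.0 w 0.4133722049121351
bubble -4.29 vial ends [np.float64(-28.99999999999999), np.float64(29.00000000000006)] mid 3.552713678800501e-14
[(-17, 140), (-16, 139), (-15, 139), (-14, 139), (-13, 140), (-12, 150), (-11, 165), (-10, 171), (9, 141), (10, 135), (11, 118), (12, 97), (13, 91), (14, 103), (15, 122), (16, 138)]
```

arm_command([
  [[-0.05,0,0],-5],
  [[-0.05,0,0],-10],
  [[-0.05,0,0],-15],
  [[-0.05,0,0],-20],
  [[-0.05,0,0],-20],
])

```text
time: 12.15
tool_pos: [0.5079, -0.1452, 0.0689]
tool_rot: [1.689, 2.645, 0.0]
wrist_force: [-3.0, -0.4, 11.8]
grip_width: 0.409
```

arm_command([
  [[0,0,0],0],
  [[0,0,0],0],
  [[0,0,0],0],
  [[0,0,0],0],
  [[0,0,0],0],
])

```text
time: 12.65
tool_pos: [0.508, -0.1452, 0.0689]
tool_rot: [1.687, 2.646, 0.0]
wrist_force: [-3.8, 0.2, 11.6]
grip_width: 0.413
```

arm_command([
  [[0,0,0],0],
  [[0,0,0],0],
  [[0,0,0],0],
  [[0,0,0],0],
  [[0,0,0],0],
])

```text
time: 13.15
tool_pos: [0.5079, -0.1452, 0.0689]
tool_rot: [1.687, 2.646, 0.0]
wrist_force: [-2.1, -0.7, 11.1]
grip_width: 0.408
```

arm_command([
  [[0,0,0],0],
  [[0,0,0],0],
  [[0,0,0],0],
  [[0,0,0],0],
  [[0,0,0],0],
])

```text
time: 13.65
tool_pos: [0.5079, -0.1452, 0.0689]
tool_rot: [1.687, 2.646, 0.0]
wrist_force: [-2.7, -0.3, 12.7]
grip_width: 0.409
```

```bash
python3 bub.py
```

```text
13.65 [ 0.5079 -0.1452  0.0689] F [-2.7 -0.3 12.7] T [-0.2   0.88  0.01] yaw 25.0 w 0.40872930409181174
bubble -2.84 vial ends [np.float64(-28.99999999999999), np.float64(29.00000000000006)] mid 3.552713678800501e-14
[(-17, 142), (-16, 143), (-15, 141), (-14, 131), (-13, 111), (-12, 95), (-11, 99), (-10, 123), (9, 141), (10, 134), (11, 116), (12, 94), (13, 93), (14, 111), (15, 130), (16, 140)]
```

arm_command([
  [[0,0,0],-6],
  [[0,0,0],-13],
  [[0,0,0],-20],
  [[0,0,0],-28],
  [[0,0,0],-36],
])

```text
time: 14.2
tool_pos: [0.5073, -0.1448, 0.0689]
tool_rot: [2.429, 1.989, 0.001]
wrist_force: [-4.1, 0.7, 13.2]
grip_width: 0.407
```

arm_command([
  [[0,0,0],0],
  [[0,0,0],0],
  [[0,0,0],0],
  [[0,0,0],0],
  [[0,0,0],0],
])

```text
time: 14.7
tool_pos: [0.5074, -0.1448, 0.0688]
tool_rot: [2.424, 1.996, 0.001]
wrist_force: [-3.6, -0.2, 13.0]
grip_width: 0.41
```

arm_command([
  [[0,0,0],0],
  [[0,0,0],0],
  [[0,0,0],0],
  [[0,0,0],0],
  [[0,0,0],0],
])

```text
time: 15.2
tool_pos: [0.5074, -0.1448, 0.0688]
tool_rot: [2.424, 1.996, 0.001]
wrist_force: [-3.8, 0.5, 12.9]
grip_width: 0.409
```

arm_command([
  [[0,0,0],0],
  [[0,0,0],0],
  [[0,0,0],0],
  [[0,0,0],0],
  [[0,0,0],0],
])

```text
time: 15.7
tool_pos: [0.5074, -0.1448, 0.0689]
tool_rot: [2.424, 1.996, 0.001]
wrist_force: [-3.9, 0.2, 13.7]
grip_width: 0.408
```

```bash
python3 bub.py
```

```text
15.7 [ 0.5074 -0.1448  0.0689] F [-3.9  0.2 13.7] T [ 0.13  1.04 -0.04] yaw -11.1 w 0.4080440992964279
bubble 0.61 vial ends [np.float64(-28.99999999999999), np.float64(29.00000000000006)] mid 3.552713678800501e-14
[(-17, 144), (-16, 144), (-15, 143), (-14, 133), (-13, 111), (-12, 92), (-11, 96), (-10, 114), (9, 151), (10, 138), (11, 115), (12, 93), (13, 90), (14, 107), (15, 128), (16, 141)]
```

Bubble 0.6, lines −11.6/+12.5 (mid 0.4): centred to about 0.2 mm. One last visual check with the side and wrist cameras before handing in.

```bash
python3 - <<'E'
from h import *
s=grab("side");w=grab("wrist")
a=cv2.resize(s["frame"][215:365,185:355],(453,400),interpolation=cv2.INTER_CUBIC);b=cv2.resize(w["frame"],(347,260))
im=np.zeros((400,800,3),np.uint8);im[:,:453]=a;im[:260,453:]=b;cv2.imwrite("pics/fin.png",im[:,:,::-1])
E
python3 bub.py | head -2
```

```text
15.85 [ 0.5074 -0.1448  0.0689] F [-4.7  0.7 13. ] T [ 0.07  1.11 -0.03] yaw -11.1 w 0.4093799891210254
bubble 0.64 vial ends [np.float64(-28.99999999999999), np.float64(29.00000000000006)] mid 3.552713678800501e-14
```

View pics/fin.png

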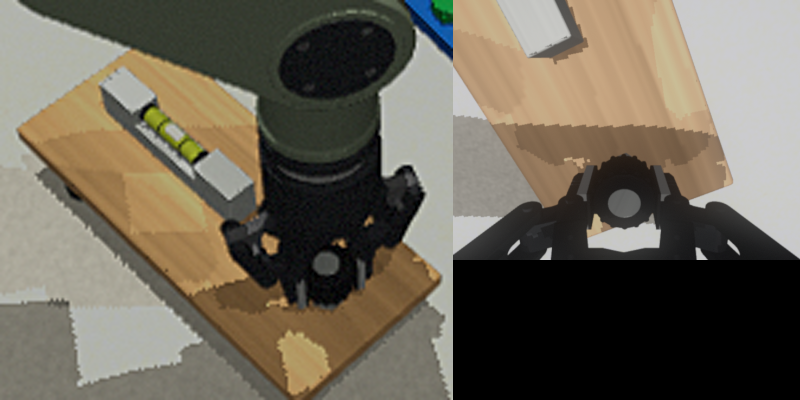

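The side view shows the bubble at about (175,132) between its two lines, with the level untouched. Both fingers hold the knob, at (325,265) in the side view and (623,200) in the wrist view. The reading is steady, so I'm handing in.

```bash
python3 -c "
from bench import r
print(r.close_job())"
```

```text
the job is handed in; nothing more can be done
None
```

I stood the 150 mm level lengthways on the shelf and let go of it. Then I gripped the knob and turned it clockwise while pressing down, and handed the job in at about 16 s with the grip and press still held.

**Bubble:** in the side camera it sits at 0.6 mm with the two lines' midpoint at 0.4 mm, so it is about 0.2 mm off centre. Two readings about 0.15 s apart agreed within 0.03 mm. Side and wrist readings of the bubble differed by up to about 0.5 mm earlier, which is still well inside the 2.5 mm allowed.

**Level:** its middle is at about x = −51 mm, y = +1 mm on the shelf, and it lies within about 1° of the shelf's length.

**Press and grip:** the wrist reads about 13 N of push, so with the shelf's weight the foot should bear roughly 21–24 N; I could not measure that directly. The fingers closed to about 35 mm on the knob with a 40 N grip setting, and the last picture shows both of them on it.

**Didn't match:** it took 116° of wrist turn to move the bubble as far as I expected from about 91°. I took this as some slip or give at the grip and set the knob by the bubble rather than by the angle.

**Not checked closely:** I did not measure the soap pump, the lens cases or any shelf shift at the end. The arm's moves stayed clear of the pump and the lens-case tray.

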